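Push a fossil lump through the dust gate and up against the backstop

TASK

Pick up the round lump of fossil rock, set it down and let go of it on the open apron in front of the orange double dust gate, then push it from behind, sliding on the floor, through the gate until it presses firmly but gently on the black pad of the backstop. Hold it pressed for a moment, then take the fingers out so that both gate leaves fall shut behind it. Do not lift the lump over the gate or the walls, do not press it hard, for it is brittle, and leave the vial and the toe bone where they are.

Things in the scene. Friction and masses are not known exactly. Their poses are not given: they have to be found in the camera images.
- lump: Rough tan rounded lump of fossil rock, loose, 0.15 to 0.3 kg, on the bench right of the lane. Own frame: about 44 mm along x (take it this narrow way), 60 mm along y, 46 mm high; origin under its middle, z up. Irregular, and it turns as it is pushed, so where it will touch is known only to 10 mm. Brittle: over 15 N on the backstop breaks it. Sliding it takes 1 to 4 N.
- lane: Fixed grey floor plate of the dust-gate lane, 300 x 130 mm, 6 mm thick. Origin on the bench below the middle of the gate line; x = push direction, into the bay (world +y, turned up to 0.2 rad), y left of it, z up. Plate from x = -125 to +175 mm; open apron without walls up to x = -55; then two blue guides, 38 mm high, narrowing from 117 to 90 mm at the gate posts (x = -3 to 15).
- apron (a point): Point on the lane's floor surface in the middle of the apron, 80 mm before the gate line: where to set the lump down. Anywhere with the lump's middle 45 to 110 mm before the gate line and within 25 mm of the centre line will do. Axes as the lane.
- gate_line (a point): Point on the lane's floor surface (6 mm above the bench) midway between the two gate hinges, on the line of the shut gate; axes as the lane. Beyond it lies the bay, open at the top, between aluminium walls 98 mm apart inside and 46 mm above the floor, to 175 mm past this line.
- gate_l (a joint): Angle of the left orange gate leaf, rad: 0 = shut, across the lane; 1.6 = fully swung into the bay. Leaf 43 mm long, 36 mm high, 4 mm thick, upright hinge at lane x = 0, y = +44.5 mm. It opens only into the bay; a light spring (1 N at the tip shut, 2 N open) swings it shut when nothing holds it. It needs the first 45 mm beyond the gate line free to fall shut.
- gate_r (a joint): The same for the right leaf, hinge at lane y = -44.5 mm.
- backstop: Fixed red block with a black knob on top (48 mm high) and a sprung pad with black rubber face, 70 mm wide, 34 mm high, towards the gate. Origin on the lane's floor under the middle of the pad's face at rest, 118 to 143 mm past the gate line; axes as the lane. The pad gives 1 mm per 3.5 N, up to 7 mm. 2.5 N held on it for 0.2 s seats the lump; pushing with about 8 N is right.
- vial: Loose specimen vial with a blue cap, 32 mm across, 64 mm high, standing; origin under its middle. Not to be disturbed.
- toe_bone: Loose pale toe bone, 67 x 82 x 30 mm, lying; origin under its middle. Not to be disturbed.

How it is judged:
By the outcome, as a careful person would: the job done as asked, in the order asked, and still so for the second after the job is handed in, with the robot touching nothing.
It also fails if it takes over 72 s, if anything falls off the work surface, if the arm or the gripper's body presses on something with over 40 N, if the wrist force passes 120 N, or if a joint passes its speed limit or range.

ROBOT

A 6-joint arm with a two-finger parallel gripper is mounted at the origin on a cart in front of the work surface, level with it; the furniture and walls round the work are solid. World frame = base frame: x ahead of the robot, y to its left, z up, the work surface at z = 0. Lengths are in m, angles in rad, forces in N, time in s.
With the tool pointing down it reaches from about 0.2 to 0.875 m from the base axis. Payload 3.4 kg.
Tool frame: the origin (TCP) lies midway between the tips of the shut fingers; the grasp point (between the pads) lies 19 mm behind it; z points along the fingers, y is the direction in which the jaws open and shut (so a half turn about z gives the same grasp; the last joint's range is limited). The gripper opens to 94 mm and grips with 3 to 60 N. Pads are 16 mm wide; open, the fingers measure 119 mm over their backs; the gripper's body (75 mm by 177 mm) begins 78 mm behind the grasp point.
Start: joints at [1.213, 0.276, 1.505, -0, 1.361, -0.121], TCP at [0.135, 0.559, 0.205] pointing down, gripper open.
Joint ranges: [-2.89, 2.89], [-0.75, 2.08], [0.22, 2.7], [-1.18, 4.32], [0.11, 2.71], [-2.7, 2.7]. Speed limits (rad/s): [2.57, 2.57, 3.14, 3.14, 3.14, 3.14].

INTERFACE

Orientations are given as a unit quaternion [w, x, y, z].
In Python, from plant import arm gives the robot as it stands. The module is installed in compiled form; this text tells all that it offers.
- The arm moves only by the tool carry_out, never from a script. Its argument "increments" is text: rows parted by semicolons, each of 7 numbers parted by spaces: the turn, a rotation vector about the world's x, y, z in degrees, then the shift along the world's x, y, z in mm, then the opening in per cent of the stroke, from 0 (shut) to 100 (fully open). A call has exactly 5 rows; each row is the pose to reach, as a shift and turn from the pose commanded when the call began; what a row does not reach only later rows make up. A row lasts 1/12 s, in which the tool goes at most 41.7 mm and 7.16 degrees, less where a joint would pass 70% of its speed; a pose out of reach is approached as far as the arm can. A call with a gripper value outside its range is refused whole. The fingers move at their own pace and stop on an object; the grip force is fixed at half the most. Time passes only in rows, so rows that repeat a pose let the fingers close, or fill a call up. It gives the time, the measured TCP pose, the force and the opening at its end, in the units of the state.
- arm.read_state(): the state, without advancing time (a new reading comes with each control period).
- arm.get_image(name): name is "scene" or "top" or "wrist"; returns a dict with "frame" (400x640x3 uint8, red, green, blue), "depth" (400x640 float32, m along the optical axis (not along the pixel's ray), 0 where there is no reading), "mtx" (3x3 intrinsics, pixels), "world_from_camera" (4x4, takes a point from camera to world coordinates); the wrist camera has in their place "T_tool_cam" (4x4, takes a point from camera to tool coordinates, whose origin is the TCP and whose axes are the flange's). Camera axes: x right, y down, z forward; pixel columns grow to the right and rows downward; lengths in m; the calibration is good to about 2 mm. A picture is of the moment at which its call begins: read the wrist's pose just before it.
- arm.job_done(): hands the job in, once; it reports no verdict.
The state is a dict: "time_s": time; "qpos": joint angles; "joint_velocities": joint speeds; "joint_efforts": joint torques, N m; "tool_pos": TCP position; "tcp_rot": TCP orientation; "force": force on the tool from outside, world axes, zero at the start; "wrist_torque": the same for the moment, N m; "finger_gap": finger opening in m.
Only numpy, scipy, OpenCV 4.12 (cv2) and the standard library are available. Lean on these libraries where they do the work, as an engineer would, in place of code of your own. Each camera call takes 0.05 s, during which the arm holds its last target. There are 200 camera calls.

## Working session

There is one attempt and no reset: what is moved stays moved. The work goes in short steps, Python scripts to look and compute and a tool call to move; the robot and the scene stay as the last step left them, time stands still between calls to the robot, and variables do not carry over. Pictures are saved under pics/ and viewed, about 8 in all and at most 12, crops included, and the job is handed in when it is done.

Besides the shell and the picture viewer there is one more tool, called after "Call:" as name(argument=value, ...) on one line, values as JSON. carry_out: Moves the arm, as the interface text tells. Its arguments: {"type":"object","properties":{"increments":{"type":"string"}},"required":["increments"]}

```bash
mkdir -p pics
cat > h.py <<'E'
from plant import arm
import numpy as np, cv2
def grab(n):
    d=arm.get_image(n); return d
def save(d,fn): cv2.imwrite('pics/'+fn,d['frame'][:,:,::-1])
def pts(d,T=None):
    T=d['world_from_camera'] if T is None else T
    K=d['mtx'];z=d['depth'];v,u=np.mgrid[:400,:640]
    P=np.stack([(u-K[0,2])/K[0,0]*z,(v-K[1,2])/K[1,1]*z,z],-1)
    P=P@T[:3,:3].T+T[:3,3]; P[z<=0]=np.nan
    return P
E
python3 - <<'E'
from h import *
s=arm.read_state();print({k:np.round(v,3) for k,v in s.items()})
for n in('scene','top'):
    d=grab(n);save(d,n+'0.png');np.savez(n+'0.npz',**d);print(np.round(d['world_from_camera'],3),d['mtx'])
d=cv2
import cv2
cv2.imwrite('pics/both.png',np.vstack([cv2.imread('pics/top0.png')]))
E
```

```text
{'time_s': np.float64(0.0), 'qpos': array([ 1.213,  0.277,  1.506,  0.   ,  1.361, -0.121]), 'joint_velocities': array([ 0.001, -0.001,  0.001, -0.001, -0.001,  0.001]), 'joint_efforts': array([ 2.0000e-03, -4.0459e+01, -2.3723e+01,  7.0000e-02,  3.5000e-02,
       -0.0000e+00]), 'tool_pos': array([0.135, 0.558, 0.205]), 'tcp_rot': array([-0.   ,  0.118,  0.993, -0.001]), 'force': array([0.075, 0.285, 0.142]), 'wrist_torque': array([ 0.043, -0.017, -0.011]), 'finger_gap': np.float64(0.094)}
[[ 0.801 -0.425  0.422  0.188]
 [-0.599 -0.583  0.55  -0.63 ]
 [ 0.012 -0.693 -0.721  0.705]
 [ 0.     0.     0.     1.   ]] [[380.14153929   0.         315.1048551 ]
 [  0.         380.14153929 199.3154595 ]
 [  0.           0.           1.        ]]
[[ 0.021 -0.999  0.04   0.483]
 [-1.    -0.021  0.005 -0.158]
 [-0.004 -0.041 -0.999  1.191]
 [ 0.     0.     0.     1.   ]] [[397.24308054   0.         322.21353982]
 [  0.         397.24308054 199.44601348]
 [  0.           0.           1.        ]]
```

View pics/top0.png

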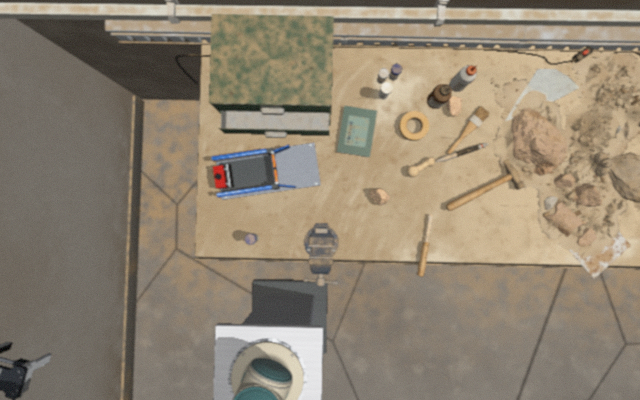

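View pics/scene0.png

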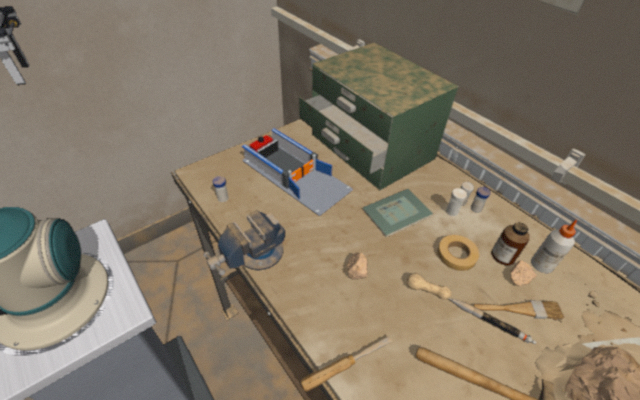

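Run:
```python
from h import *
a=np.load('top0.npz');b=np.load('scene0.npz')
A=pts(a);B=pts(b)
f=a['frame'][50:270,195:485][:,:,::-1]
g=b['frame'][120:300,160:450][:,:,::-1]
cv2.imwrite('pics/c1.png',np.vstack([cv2.resize(f,(638,320+164),interpolation=cv2.INTER_CUBIC)]))
for n,(u,v) in dict(lump=(381,196),lump2=(455,105),vial=(250,238),vise=(320,240),vise2=(320,228),red=(218,175),apron=(300,165),pad=(258,172),bench=(345,210),cab=(270,60),book=(355,130)).items(): print(n,np.round(A[v,u],3))
print('lump scene',np.round(B[265,357],3),np.round(B[270,520],3))
# objects on bench: heights
for P,fr in((A,a['frame']),(B,b['frame'])):
    z=P[...,2]; m=((z>0.012)&(z<0.4)&(P[...,0]>0.2)).astype(np.uint8)
    n,l,st,c=cv2.connectedComponentsWithStats(m)
    for i in range(1,n):
        if st[i,4]>40:
            q=P[l==i];print(np.round(c[i]),st[i,4],'min',np.round(np.nanmin(q,0),3),'max',np.round(np.nanmax(q,0),3))
    hsv=cv2.cvtColor(fr,cv2.COLOR_RGB2HSV);H,S,V=hsv[...,0],hsv[...,1],hsv[...,2]
    for nm,m in dict(orange=(H>6)&(H<16)&(S>200)&(V>120),red=((H<4)|(H>175))&(S>180)&(V>80),blue=(H>105)&(H<118)&(S>140)).items():
        m=m.astype(np.uint8);n,l,st,c=cv2.connectedComponentsWithStats(m)
        for i in range(1,n):
            if st[i,4]>12: q=P[l==i];print(nm,np.round(c[i]),st[i,4],np.round(np.nanmedian(q,0),3),np.round(np.nanmin(q,0),3),np.round(np.nanmax(q,0),3))
```

```text
lump [ 0.542 -0.322  0.046]
lump2 [ 0.818 -0.539  0.025]
vial [0.415 0.05  0.064]
vise [ 0.416 -0.149  0.102]
vise2 [ 0.448 -0.148  0.089]
red [0.593 0.149 0.052]
apron [ 0.632 -0.083  0.006]
pad [0.609 0.042 0.007]
bench [ 0.501 -0.221  0.   ]
cab [ 0.86  -0.018  0.234]
book [ 0.739 -0.245  0.017]
lump scene [ 0.534 -0.328  0.041] [ 0.815 -0.534  0.023]
[302.  49.] 40494 min [ 0.201 -1.077  0.012] max [1.057 0.786 0.243]
[584. 154.] 12598 min [ 0.406 -1.093  0.012] max [ 0.971 -0.698  0.088]
[388.  79.] 446 min [ 0.835 -0.374  0.012] max [ 0.925 -0.307  0.077]
[452.  90.] 1130 min [ 0.789 -0.575  0.012] max [ 0.91  -0.458  0.158]
[357. 130.] 846 min [ 0.668 -0.308  0.012] max [ 0.812 -0.196  0.021]
[414. 125.] 491 min [ 0.714 -0.463  0.012] max [ 0.799 -0.379  0.027]
[477. 120.] 64 min [ 0.756 -0.633  0.012] max [ 0.795 -0.588  0.018]
[462. 152.] 204 min [ 0.652 -0.636  0.012] max [ 0.709 -0.487  0.022]
[253. 169.] 836 min [ 0.532 -0.073  0.013] max [0.685 0.169 0.063]
[420. 167.] 261 min [ 0.602 -0.481  0.012] max [ 0.663 -0.4    0.034]
[489. 187.] 764 min [ 0.507 -0.746  0.012] ma
[... 2015 characters left out ...]

orange [307. 168.] 58 [ 0.632 -0.012  0.032] [ 0.619 -0.015  0.015] [0.659 0.004 0.047]
orange [298. 174.] 66 [ 0.601 -0.017  0.031] [ 0.582 -0.022  0.006] [0.633 0.025 0.046]
orange [571. 226.] 26 [ 0.884 -0.552  0.135] [ 0.881 -0.555  0.124] [ 0.888 -0.55   0.148]
orange [567. 234.] 29 [ 0.876 -0.556  0.121] [ 0.873 -0.562  0.115] [ 0.884 -0.549  0.125]
red [261. 143.] 119 [0.582 0.143 0.041] [0.556 0.129 0.036] [0.619 0.161 0.048]
blue [264. 161.] 62 [0.546 0.05  0.052] [ 0.532 -0.004  0.048] [0.558 0.142 0.054]
blue [323. 167.] 121 [ 0.674 -0.03   0.027] [ 0.665 -0.051  0.01 ] [ 0.683 -0.009  0.044]
blue [294. 187.] 70 [ 0.565 -0.051  0.03 ] [ 0.562 -0.072  0.013] [ 0.567 -0.024  0.045]
```

View pics/c1.png

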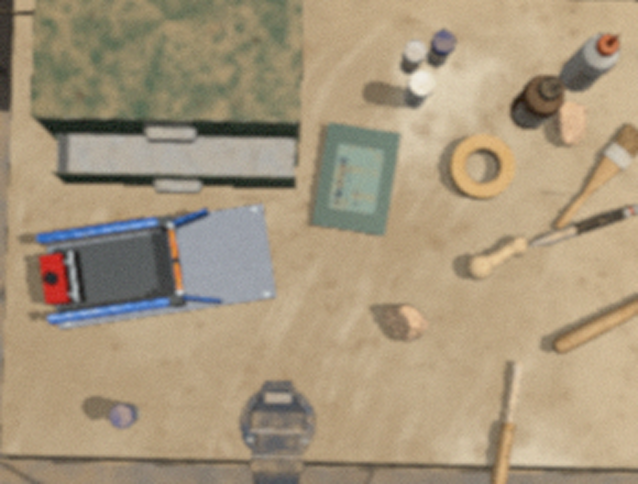

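Run:
```python
from h import *
for n in('top0','scene0'):
    a=np.load(n+'.npz');A=pts(a);X,Y,Z=[A[...,i] for i in range(3)]
    m=(X>.49)&(X<.70)&(Y>-.16)&(Y<.20)&(Z>.0035)&(Z<.07)
    m=cv2.morphologyEx(m.astype(np.uint8),cv2.MORPH_OPEN,np.ones((3,3)))
    nn,l,st,c=cv2.connectedComponentsWithStats(m);k=1+np.argmax(st[1:,4]);q=A[l==k]
    r=cv2.minAreaRect((q[:,:2]*1000).astype(np.float32));print(n,r)
    pl=q[(q[:,2]<.009)&(q[:,1]<-.06)];print('apron plate',len(pl),pl.mean(0).round(4),cv2.minAreaRect((pl[:,:2]*1000).astype(np.float32)))
    for nm,w in dict(L=(q[:,0]>.6),R=(q[:,0]<.6)).items():
        t=q[w&(q[:,2]>.045)&(q[:,1]>.03)&(q[:,1]<.12)];print(nm,len(t),cv2.fitLine((t[:,:2]*1000).astype(np.float32),cv2.DIST_HUBER,0,.01,.01).ravel().round(3))
    hsv=cv2.cvtColor(a['frame'],cv2.COLOR_RGB2HSV);H,S,V=[hsv[...,i] for i in range(3)]
    o=(H>5)&(H<18)&(S>170)&(V>110)&(X<.68)&(X>.55)&(Y>-.05)&(Y<.05)
    t=A[o];print('orange',len(t),cv2.fitLine((t[:,:2]*1000).astype(np.float32),cv2.DIST_HUBER,0,.01,.01).ravel().round(3),np.median(t,0).round(3))
    d=(X>.68)&(X<.80)&(Y>-.15)&(Y<.16)&(Z>.03);t=A[d];print('drawer minx',np.nanpercentile(t[:,0],[0,1,5]).round(3));
    for lo in(.03,.06,.09,.12,.15,.2): 
        s=t[(t[:,2]>lo)&(t[:,2]<lo+.03)];print(lo,len(s),s.min(0).round(3) if len(s) else'')
```

```text
top0 ((612.614501953125, 19.353439331054688), (130.82374572753906, 313.1361999511719), 9.826799392700195)
apron plate 580 [ 0.6334 -0.0989  0.0063] ((631.5344848632812, -98.0765380859375), (135.41233825683594, 78.08663940429688), 1.6033878326416016)
L 135 [ 1.84000e-01 -9.83000e-01  6.56921e+02  7.45090e+01]
R 139 [ 1.65000e-01 -9.86000e-01  5.48168e+02  7.53780e+01]
orange 12 [ 9.85000e-01  1.71000e-01  6.23224e+02 -1.11780e+01] [ 0.627 -0.011  0.046]
drawer minx [0.68  0.697 0.707]
0.03 13 [ 0.68  -0.052  0.034]
0.06 1515 [ 0.707 -0.15   0.079]
0.09 337 [ 0.693 -0.15   0.09 ]
0.12 370 [ 0.695 -0.148  0.12 ]
0.15 286 [ 0.705 -0.148  0.15 ]
0.2 396 [ 0.738 -0.148  0.2  ]
scene0 ((610.2429809570312, 13.362655639648438), (128.9103240966797, 304.7916564941406), 10.341744422912598)
apron plate 891 [ 0.6241 -0.0983  0.0056] ((629.9522705078125, -93.31819152832031), (129.30055236816406, 87.52425384521484), 9.253107070922852)
L 114 [ 1.67000e-01 -9.86000e-01  6.54576e+02  7.48870e+01]
R 113 [ 1.81000e-01 -9.84000e-01  5.46775e+02  7.32060e+01]
orange 147 [ 9.85000e-01  1.72000e-01  6.16371e+02 -1.40960e+01] [ 0.619 -0.014  0.032]
drawer minx [0.68  0.693 0.705]
0.03 128 [ 0.68 -0.15  0.03]
0.06 653 [ 0.704 -0.149  0.082]
0.09 680 [ 0.692 -0.149  0.09 ]
0.12 861 [ 0.692 -0.15   0.12 ]
0.15 599 [ 0.705 -0.15   0.15 ]
0.2 852 [ 0.746 -0.149  0.2  ]
```

Call:
carry_out(increments="0 0 0 17 -36 6 100;0 0 0 34 -72 12 100;0 0 0 51 -108 18 100;0 0 0 68 -144 24 100;0 0 0 85 -180 30 100")

```text
time_s: 0.52
tool_pos: [0.22, 0.3771, 0.2353]
tcp_rot: [-0.0, 0.118, 0.993, -0.0]
force: [1.0, -0.5, 0.6]
finger_gap: 0.0939
```

Call:
carry_out(increments="0 0 0 17 -36 0 100;0 0 0 34 -72 0 100;0 0 0 51 -108 0 100;0 0 0 68 -144 0 100;0 0 0 85 -180 0 100")

```text
time_s: 0.93
tool_pos: [0.3048, 0.1972, 0.2354]
tcp_rot: [0.0, 0.118, 0.993, 0.0]
force: [0.6, -0.0, 0.0]
finger_gap: 0.0942
```

Call:
carry_out(increments="0 0 0 17 -36 0 100;0 0 0 34 -72 0 100;0 0 0 51 -108 0 100;0 0 0 68 -144 0 100;0 0 0 85 -180 0 100")

```text
time_s: 1.35
tool_pos: [0.39, 0.017, 0.2354]
tcp_rot: [0.0, 0.118, 0.993, 0.0]
force: [0.8, -0.1, 0.3]
finger_gap: 0.0937
```

Call:
carry_out(increments="0 0 0 17 -36 0 100;0 0 0 34 -72 0 100;0 0 0 51 -108 0 100;0 0 0 68 -144 0 100;0 0 0 85 -180 0 100")

```text
time_s: 1.77
tool_pos: [0.475, -0.1629, 0.2351]
tcp_rot: [-0.0, 0.119, 0.993, 0.0]
force: [1.5, 0.7, -1.4]
finger_gap: 0.0941
```

Call:
carry_out(increments="0 0 0 17 -36 0 100;0 0 0 34 -72 0 100;0 0 0 51 -108 0 100;0 0 0 65 -144 0 100;0 0 0 65 -159 0 100")

```text
time_s: 2.18
tool_pos: [0.5418, -0.3249, 0.2337]
tcp_rot: [0.0, 0.119, 0.993, -0.001]
force: [-0.1, -0.3, -0.0]
finger_gap: 0.094
```

```bash
cat >> h.py <<'E'
from scipy.spatial.transform import Rotation as Ro
def wrist():
    s=arm.read_state();d=arm.get_image('wrist')
    T=np.eye(4);q=s['tcp_rot'];T[:3,:3]=Ro.from_quat(q,scalar_first=True).as_matrix();T[:3,3]=s['tool_pos']
    return d,pts(d,T@d['T_tool_cam']),s
def lump(P,box,z0=.012):
    m=(P[...,0]>box[0])&(P[...,0]<box[1])&(P[...,1]>box[2])&(P[...,1]<box[3])&(P[...,2]>z0)&(P[...,2]<.09)
    m=cv2.morphologyEx(m.astype(np.uint8),cv2.MORPH_OPEN,np.ones((3,3)))
    n,l,st,c=cv2.connectedComponentsWithStats(m);k=1+np.argmax(st[1:,4]);q=P[l==k]
    return q,cv2.minAreaRect((q[:,:2]*1000).astype(np.float32))
E
python3 - <<'E'
from h import *
d,P,s=wrist();save(d,'w1.png');np.savez('w1.npz',P=P,**d)
q,r=lump(P,(.48,.62,-.40,-.24));print(len(q),r,q.min(0).round(3),q.max(0).round(3))
for z in(.02,.03,.04):
    t=q[q[:,2]>z];print(z,cv2.minAreaRect((t[:,:2]*1000).astype(np.float32)))
u=(q[:,:2]*1000).astype(int)
for a in range(0,180,15):
    e=q[:,:2]@[np.cos(np.radians(a)),np.sin(np.radians(a))];print(a,round(1000*(np.percentile(e,99.5)-np.percentile(e,.5))),end='; ')
for n in('top','scene'):
    q,r=lump(pts(np.load(n+'0.npz')),(.48,.62,-.40,-.24));print(n,r,np.percentile(q[:,2],99))
E
```

```text
1529 ((543.2382202148438, -317.00030517578125), (59.04052734375, 41.77528381347656), 48.13939666748047) [ 0.516 -0.349  0.012] [ 0.563 -0.291  0.047]
0.02 ((543.7276611328125, -317.151611328125), (58.612579345703125, 40.84428024291992), 48.13939666748047)
0.03 ((546.4179077148438, -323.1641540527344), (51.407310485839844, 36.66099166870117), 31.192276000976562)
0.04 ((547.3469848632812, -323.3266906738281), (41.40983581542969, 24.009685516357422), 34.93088912963867)
0 45; 15 48; 30 53; 45 56; 60 57; 75 57; 90 55; 105 51; 120 45; 135 40; 150 40; 165 43; top ((544.0397338867188, -318.0821533203125), (55.87372589111328, 40.175533294677734), 44.58061218261719) 0.0477889882136236
scene ((544.2823486328125, -320.01385498046875), (55.43418502807617, 41.14611053466797), 47.45730972290039) 0.04546895075256661
```

View pics/w1.png

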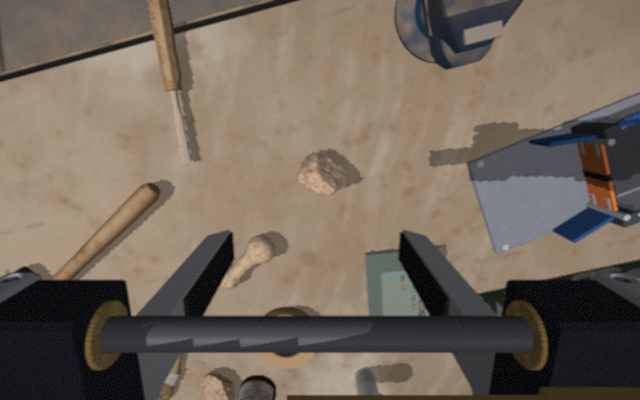

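Call:
carry_out(increments="0 0 -7 0 1 -20 100;0 0 -14 0 2 -40 100;0 0 -21 1 4 -60 100;0 0 -28 2 6 -80 100;0 0 -35 2 6 -100 100")

```text
time_s: 2.65
tool_pos: [0.5412, -0.3123, 0.1346]
tcp_rot: [-0.001, 0.414, 0.91, 0.001]
force: [0.2, -0.5, -0.6]
finger_gap: 0.094
```

Call:
carry_out(increments="0 0 -7 0 0 0 100;0 0 -14 0 0 0 100;0 0 -21 0 0 0 100;0 0 -28 0 0 0 100;0 0 -35 0 0 0 100")

```text
time_s: 3.07
tool_pos: [0.5411, -0.3125, 0.1353]
tcp_rot: [-0.001, 0.668, 0.744, 0.0]
force: [0.5, 0.7, 0.2]
finger_gap: 0.0938
```

Call:
carry_out(increments="0 0 -7 0 0 0 100;0 0 -14 0 0 0 100;0 0 -21 0 0 0 100;0 0 -28 0 0 0 100;0 0 -35 0 0 0 100")

```text
time_s: 3.48
tool_pos: [0.5411, -0.3125, 0.1354]
tcp_rot: [-0.001, 0.861, 0.508, -0.0]
force: [0.3, 0.2, -0.3]
finger_gap: 0.0943
```

Run:
```python
from h import *
s=arm.read_state();print(s['qpos'].round(3),s['tool_pos'].round(4),Ro.from_quat(s['tcp_rot'],scalar_first=True).as_matrix()[:,1].round(3))
```

```text
[-0.635  0.395  1.503  0.     1.246 -0.131] [ 0.5411 -0.3125  0.1354] [ 0.876 -0.483 -0.001]
```

Call:
carry_out(increments="0 0 -6 3 -6 -10 100;0 0 -6 3 -6 -50 100;0 0 -6 3 -6 -85 100;0 0 -6 3 -6 -115 100;0 0 -6 3 -6 -128 100")

```text
time_s: 3.9
tool_pos: [0.5416, -0.3167, 0.0034]
tcp_rot: [-0.004, 0.885, 0.465, -0.002]
force: [-0.7, 0.4, -0.1]
finger_gap: 0.0941
```

Call:
carry_out(increments="0 0 0 0 0 0 40;0 0 0 0 0 0 20;0 0 0 0 0 0 20;0 0 0 0 0 0 20;0 0 0 0 0 0 20")

```text
time_s: 4.32
tool_pos: [0.5459, -0.3206, 0.0093]
tcp_rot: [0.001, 0.885, 0.465, 0.001]
force: [-0.1, -0.3, 0.6]
finger_gap: 0.0643
```

Call:
carry_out(increments="0 0 0 0 0 0 20;0 0 0 0 0 0 20;0 0 0 0 0 0 20;0 0 0 0 0 20 20;0 0 0 0 0 60 20")

```text
time_s: 4.73
tool_pos: [0.5409, -0.3172, 0.0626]
tcp_rot: [-0.006, 0.885, 0.465, -0.003]
force: [0.3, -0.3, -3.6]
finger_gap: 0.0438
```

Call:
carry_out(increments="0 0 -7 5 10 0 20;0 0 -14 10 30 0 20;0 0 -21 20 50 0 20;0 0 -28 30 70 0 20;0 0 -35 40 90 0 20")

```text
time_s: 5.15
tool_pos: [0.5847, -0.229, 0.067]
tcp_rot: [-0.0, 0.985, 0.174, -0.0]
force: [0.9, 0.1, -3.1]
finger_gap: 0.0433
```

Call:
carry_out(increments="0 0 -5 8 30 0 20;0 0 -10.5 18 60 0 20;0 0 -10.5 28 90 0 20;0 0 -10.5 39 115 0 20;0 0 -10.5 46 130 0 20")

```text
time_s: 5.57
tool_pos: [0.6311, -0.0968, 0.0669]
tcp_rot: [-0.001, 0.996, 0.087, -0.0]
force: [-0.4, -0.9, -2.8]
finger_gap: 0.0435
```

```bash
cat >> h.py <<'E'
O=np.array([.6165,-.012]);EX=np.array([-.174,.985]);EY=np.array([-.985,-.174])
def lane(p): p=np.atleast_2d(p)[:,:2]-O; return np.c_[p@EX,p@EY]
E
python3 - <<'E'
from h import *
d,P,s=wrist();save(d,'w2.png');print(s['tool_pos'].round(4),Ro.from_quat(s['tcp_rot'],scalar_first=True).as_matrix()[:,1].round(3),lane(s['tool_pos'])*1000,s['force'].round(1))
sc=grab('scene');save(sc,'s2.png');B=pts(sc)
q=B[(B[...,0]>.56)&(B[...,0]<.7)&(B[...,1]>-.16)&(B[...,1]<-.03)&(B[...,2]>.012)&(B[...,2]<.3)]
print(np.histogram(q[:,2],12))
c=sc['frame'][90:290,190:440][:,:,::-1]
cv2.imwrite('pics/c2.png',np.hstack([cv2.resize(c,(400,320)),cv2.resize(d['frame'][:,:,::-1],(400,320))]))
E
```

```text
[ 0.6311 -0.0968  0.0669] [ 0.174 -0.985 -0.002] [[-86.05672021   0.34607839]] [-0.4 -0.9 -2.8]
(array([ 64,  49, 126, 295, 129, 101, 187, 512, 571, 141, 385, 324]), array([0.01291308, 0.03683265, 0.06075221, 0.08467177, 0.10859133,
       0.1325109 , 0.15643046, 0.18035002, 0.20426958, 0.22818914,
       0.25210871, 0.27602827, 0.29994783]))
```

View pics/c2.png

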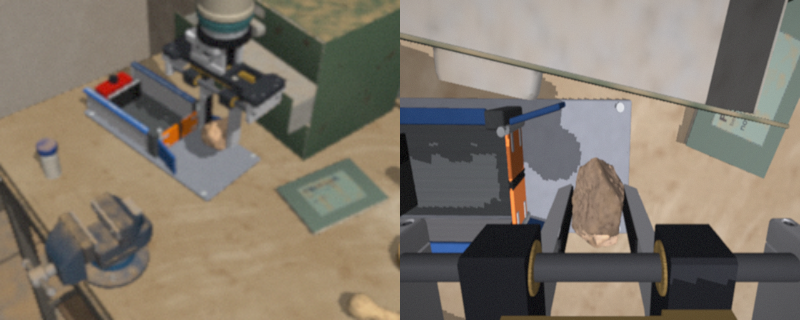

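Call:
carry_out(increments="0 0 0 0 0 -25 20;0 0 0 0 0 -40 20;0 0 0 0 0 -46 20;0 0 0 0 0 -50 20;0 0 0 0 0 -51 20")

```text
time_s: 6.08
tool_pos: [0.6304, -0.1007, 0.0158]
tcp_rot: [-0.0, 0.996, 0.086, -0.001]
force: [-0.1, 0.7, -2.6]
finger_gap: 0.0436
```

Call:
carry_out(increments="0 0 0 0 0 0 20;0 0 0 0 0 -0.5 20;0 0 0 0 0 -1 20;0 0 0 0 0 -1 20;0 0 0 0 0 -1 20")

```text
time_s: 6.5
tool_pos: [0.6312, -0.1001, 0.016]
tcp_rot: [0.0, 0.996, 0.087, 0.0]
force: [-0.8, -0.4, -3.4]
finger_gap: 0.0439
```

Call:
carry_out(increments="0 0 0 0 0 -1 20;0 0 0 0 0 -1 20;0 0 0 0 0 -2 20;0 0 0 0 0 -2 20;0 0 0 0 0 -2 20")

```text
time_s: 6.92
tool_pos: [0.631, -0.1, 0.014]
tcp_rot: [0.0, 0.996, 0.087, 0.0]
force: [-1.0, -0.5, 1.0]
finger_gap: 0.0435
```

Call:
carry_out(increments="0 0 0 0 0 0 60;0 0 0 0 0 0 80;0 0 0 0 0 0 80;0 0 0 0 0 0 80;0 0 0 0 0 0 80")

```text
time_s: 7.33
tool_pos: [0.631, -0.1001, 0.0135]
tcp_rot: [0.0, 0.996, 0.087, 0.0]
force: [-0.3, 1.1, 0.1]
finger_gap: 0.0729
```

Call:
carry_out(increments="0 0 0 0 0 0 80;0 0 0 0 0 30 80;0 0 0 0 0 60 80;0 0 0 3 -20 70 80;0 0 0 8 -45 70 50")

```text
time_s: 7.75
tool_pos: [0.6411, -0.1444, 0.0876]
tcp_rot: [0.001, 0.996, 0.088, 0.003]
force: [0.7, -0.1, 0.1]
finger_gap: 0.0714
```

Run:
```python
from h import *
d,P,s=wrist();save(d,'w3.png');print(s['tool_pos'].round(4),s['finger_gap'])
for nm,Q in(('wrist',P),('scene',pts(grab('scene')))):
    q,r=lump(Q,(.58,.665,-.16,-.03),.014);L=lane(q)*1000
    print(nm,len(q),'lane min/max',np.percentile(L,1,axis=0).round(),np.percentile(L,99,axis=0).round(),'z',np.percentile(q[:,2],99),r)
    # apron plate edges / posts
    X,Y,Z=Q[...,0],Q[...,1],Q[...,2]
    t=Q[(X>.5)&(X<.7)&(Y>.02)&(Y<.14)&(Z>.045)&(Z<.06)];l=lane(t)[:,1]*1000
    print('walls',len(t),np.histogram(l,np.arange(-80,81,5)))
f=d['frame'];hsv=cv2.cvtColor(f,cv2.COLOR_RGB2HSV)
m=(hsv[...,0]>5)&(hsv[...,0]<18)&(hsv[...,1]>170)&(hsv[...,2]>110)&(P[...,1]<.05)&(P[...,1]>-.06)
L=lane(P[m])*1000;print('gate',len(L),np.nanmedian(L,axis=0),np.nanpercentile(L,[2,98],axis=0))
```

```text
[ 0.6411 -0.1444  0.0876] 0.07141793064335589
wrist 3392 lane min/max [-110.  -29.] [-68.  25.] z 0.05278836165464843 ((634.4217529296875, -98.95791625976562), (56.44062805175781, 43.450565338134766), 1.4833998680114746)
walls 1514 (array([  0,   0,   0,  91, 547, 525,  97,   0,   0,   0,   0,   0,   0,
         0,   0,   0,   0,   0,   0,   0,   0,   0,   0,   0,   0, 165,
        71,  18,   0,   0,   0,   0]), array([-80, -75, -70, -65, -60, -55, -50, -45, -40, -35, -30, -25, -20,
       -15, -10,  -5,   0,   5,  10,  15,  20,  25,  30,  35,  40,  45,
        50,  55,  60,  65,  70,  75,  80]))
scene 288 lane min/max [-113.  -15.] [-74.  28.] z 0.051827278940583865 ((624.2923583984375, -111.57743835449219), (35.42487335205078, 50.262298583984375), 60.095916748046875)
walls 302 (array([ 0,  0,  0, 10, 41, 64, 36,  0,  0,  0,  0,  0,  0,  0,  0,  0,  1,
        0,  0,  0,  0,  0,  0,  0,  0, 29, 57, 64,  0,  0,  0,  0]), array([-80, -75, -70, -65, -60, -55, -50, -45, -40, -35, -30, -25, -20,
       -15, -10,  -5,   0,   5,  10,  15,  20,  25,  30,  35,  40,  45,
        50,  55,  60,  65,  70,  75,  80]))
gate 1739 [0.22014053 9.22982427] [[ -0.66517495 -36.08437149]
 [  2.87523544  38.10567956]]
```

View pics/w3.png

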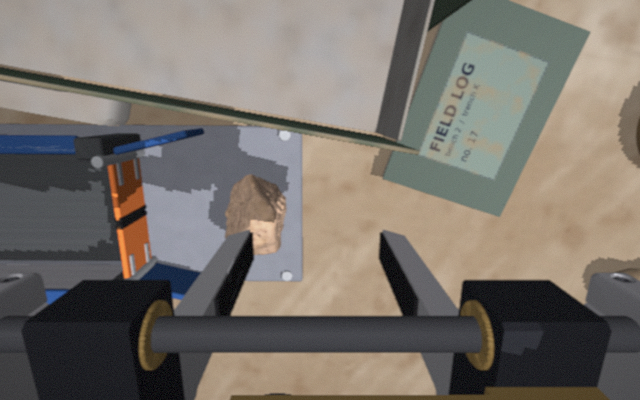

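Call:
carry_out(increments="0 0 0 0 0 0 0;0 0 0 1 -4 0 0;0 0 0 1 -4 0 0;0 0 0 1 -4 0 0;0 0 0 1 -4 0 0")

```text
time_s: 8.27
tool_pos: [0.6396, -0.1483, 0.0831]
tcp_rot: [-0.0, 0.996, 0.087, -0.0]
force: [-0.7, 0.1, -0.0]
finger_gap: 0.0305
```

Run:
```python
from h import *
s=arm.read_state();d=arm.get_image('wrist');print(d['T_tool_cam'].round(3),s['tool_pos'].round(4),lane(s['tool_pos'])*1000,s['finger_gap'])
R=Ro.from_quat(s['tcp_rot'],scalar_first=True).as_matrix();print((R@d['T_tool_cam'][:3,3]+s['tool_pos']).round(3))
A=pts(np.load('scene0.npz'));X,Y,Z=[A[...,i] for i in range(3)]
for y in(-.14,-.1,-.05,0,.05,.1):
  q=A[(abs(Y-y)<.01)&(X>.685)&(X<.8)&(Z>.03)];print(y,[(z,q[q[:,2]>z][:,0].min().round(3)) for z in(.05,.1,.14,.15,.16,.18,.2) if (q[:,2]>z).any()])
```

```text
[[-0.    -0.966 -0.257  0.075]
 [ 1.    -0.001  0.    -0.   ]
 [-0.001 -0.257  0.966 -0.18 ]
 [ 0.     0.     0.     1.   ]] [ 0.6396 -0.1483  0.0831] [[-138.32802928    0.93067239]] 0.03049505076162929
[ 0.713 -0.135  0.263]
-0.14 [(0.05, np.float64(0.705)), (0.1, np.float64(0.705)), (0.14, np.float64(0.705)), (0.15, np.float64(0.705)), (0.16, np.float64(0.75)), (0.18, np.float64(0.75)), (0.2, np.float64(0.75))]
-0.1 [(0.05, np.float64(0.705)), (0.1, np.float64(0.705)), (0.14, np.float64(0.705)), (0.15, np.float64(0.705)), (0.16, np.float64(0.749)), (0.18, np.float64(0.749)), (0.2, np.float64(0.749))]
-0.05 [(0.05, np.float64(0.692)), (0.1, np.float64(0.692)), (0.14, np.float64(0.704)), (0.15, np.float64(0.705)), (0.16, np.float64(0.736)), (0.18, np.float64(0.736)), (0.2, np.float64(0.75))]
0 [(0.05, np.float64(0.692)), (0.1, np.float64(0.692)), (0.14, np.float64(0.704)), (0.15, np.float64(0.705)), (0.16, np.float64(0.737)), (0.18, np.float64(0.737)), (0.2, np.float64(0.75))]
0.05 [(0.05, np.float64(0.704)), (0.1, np.float64(0.704)), (0.14, np.float64(0.705)), (0.15, np.float64(0.706)), (0.16, np.float64(0.75)), (0.18, np.float64(0.75)), (0.2, np.float64(0.75))]
0.1 [(0.05, np.float64(0.704)), (0.1, np.float64(0.704)), (0.14, np.float64(0.705)), (0.15, np.float64(0.706)), (0.16, np.float64(0.75)), (0.18, np.float64(0.75)), (0.2, np.float64(0.75))]
```

Call:
carry_out(increments="0 0 0 0 0 -15 0;0 0 0 0 0 -30 0;0 0 0 0 0 -50 0;0 0 0 0 0 -62 0;0 0 0 0 0 -66 0")

```text
time_s: 8.73
tool_pos: [0.6382, -0.1482, 0.0151]
tcp_rot: [-0.001, 0.996, 0.087, -0.002]
force: [0.3, -0.9, -0.5]
finger_gap: 0.0005
```

Call:
carry_out(increments="0 0 0 0 0 0 0;0 0 0 -0.5 4 0 0;0 0 0 -1 7 0 0;0 0 0 -1.6 10 0 0;0 0 0 -1.6 10 0 0")

```text
time_s: 9.15
tool_pos: [0.6386, -0.1383, 0.0185]
tcp_rot: [0.0, 0.996, 0.087, 0.001]
force: [0.0, 0.3, 0.0]
finger_gap: 0.0007
```

Call:
carry_out(increments="0 0 0 -0.9 5 0 0;0 0 0 -1.7 10 0 0;0 0 0 -2.6 15 0 0;0 0 0 -3.5 20 0 0;0 0 0 -4.4 25 0 0")

```text
time_s: 9.57
tool_pos: [0.6345, -0.1141, 0.0181]
tcp_rot: [0.001, 0.996, 0.087, 0.001]
force: [-0.5, -2.7, 2.1]
finger_gap: -0.0002
```

```bash
cat > chk.py <<'E'
from h import *
import sys
d,P,s=wrist();save(d,sys.argv[1]+'.png')
t=lane(s['tool_pos'])[0]*1000
print('tcp lane',t.round(1),'force lane x,y,z',(s['force'][:2]@EX).round(1),(s['force'][:2]@EY).round(1),s['force'][2].round(1))
L=np.dstack([lane(P.reshape(-1,3)).reshape(400,640,2)*1000,P[...,2]*1000])
f=d['frame'].astype(int);hsv=cv2.cvtColor(d['frame'],cv2.COLOR_RGB2HSV)
# tan rock: warm low-medium saturation, above the floor, inside the lane, ahead of finger
m=(L[...,2]>12)&(L[...,2]<60)&(abs(L[...,1])<44)&(L[...,0]>t[0]+8)&(L[...,0]<t[0]+95)&(f[...,0]-f[...,2]>18)&(hsv[...,1]<150)
m=cv2.morphologyEx(m.astype(np.uint8),cv2.MORPH_OPEN,np.ones((3,3)))
n,l,st,c=cv2.connectedComponentsWithStats(m)
if n>1:
    k=1+np.argmax(st[1:,4]);q=L[l==k];print('lump',len(q),np.percentile(q,1,axis=0).round(),np.percentile(q,99,axis=0).round(),cv2.minAreaRect(q[:,:2].astype(np.float32)))
E
python3 chk.py w4
```

```text
tcp lane [-1.037e+02  1.000e-01] force lane x,y,z -2.6 0.9 2.1
lump 4879 [-89. -26.  16.] [-50.  10.  52.] ((-67.58625030517578, -9.35731315612793), (45.15668487548828, 38.4553108215332), 13.548534393310547)
```

View pics/w4.png

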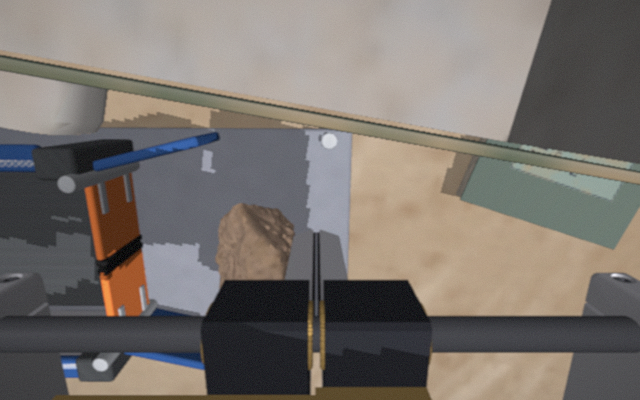

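Call:
carry_out(increments="0 0 0 -0.9 5 0 0;0 0 0 -1.7 10 0 0;0 0 0 -2.6 15 0 0;0 0 0 -3.5 20 0 0;0 0 0 -4.4 25 0 0")

```text
time_s: 10.03
tool_pos: [0.6294, -0.0886, 0.0176]
tcp_rot: [0.0, 0.996, 0.087, 0.0]
force: [0.6, -2.7, 3.4]
finger_gap: 0.0006
```

```bash
python3 chk.py w5
```

```text
tcp lane [-77.7   0.6] force lane x,y,z -2.8 -0.1 3.4
lump 4919 [-63. -26.  16.] [-24.  11.  52.] ((-41.497623443603516, -8.310083389282227), (45.66543197631836, 38.652549743652344), 16.152250289916992)
```

Call:
carry_out(increments="0 0 0 -0.9 5 0 0;0 0 0 -1.7 10 0 0;0 0 0 -2.6 15 0 0;0 0 0 -3.5 20 0 0;0 0 0 -4.4 25 0 0")

```text
time_s: 10.5
tool_pos: [0.625, -0.0639, 0.0174]
tcp_rot: [0.0, 0.996, 0.087, -0.0]
force: [0.5, -4.0, 0.1]
finger_gap: 0.0005
```

```bash
python3 chk.py w6
```

```text
tcp lane [-52.6   0.6] force lane x,y,z -4.0 0.2 0.1
lump 5020 [-38. -26.  15.] [ 2. 13. 52.] ((-13.893787384033203, -6.787677764892578), (50.23325729370117, 40.17304611206055), 20.450084686279297)
```

Call:
carry_out(increments="0 0 0 -0.9 5 0 0;0 0 0 -1.7 10 0 0;0 0 0 -2.6 15 0 0;0 0 0 -3.5 20 0 0;0 0 0 -4.4 25 0 0")

```text
time_s: 10.97
tool_pos: [0.6217, -0.0403, 0.0177]
tcp_rot: [0.001, 0.996, 0.087, 0.001]
force: [1.3, -6.1, 0.5]
finger_gap: 0.0008
```

```bash
python3 chk.py w7
python3 - <<'E'
from h import *
for n in('top0','scene0'):
    P=pts(np.load(n+'.npz')).reshape(-1,3);L=np.c_[lane(P)*1000,P[:,2]*1000]
    q=L[(L[:,0]>70)&(L[:,0]<180)&(abs(L[:,1])<30)&(L[:,2]>22)&(L[:,2]<41)];print(n,np.histogram(q[:,0],np.arange(100,180,4)))
E
```

```text
tcp lane [-28.7  -0.2] force lane x,y,z -6.2 -0.2 0.5
lump 4978 [-14. -27.  16.] [25. 11. 52.] ((5.763355255126953, -1.8388900756835938), (51.150779724121094, 40.972740173339844), 81.83749389648438)
top0 (array([ 0,  0,  0,  0,  0,  0,  0, 26,  5,  5,  5,  6, 40, 10,  9,  4,  2,
        8,  8]), array([100, 104, 108, 112, 116, 120, 124, 128, 132, 136, 140, 144, 148,
       152, 156, 160, 164, 168, 172, 176]))
scene0 (array([ 0,  0,  0,  0,  0,  0,  1, 74, 23,  7,  0, 13, 43,  7,  6,  5,  4,
        7,  5]), array([100, 104, 108, 112, 116, 120, 124, 128, 132, 136, 140, 144, 148,
       152, 156, 160, 164, 168, 172, 176]))
```

Call:
carry_out(increments="0 0 0 -0.9 5 0 0;0 0 0 -1.7 10 0 0;0 0 0 -2.6 15 0 0;0 0 0 -3.5 20 0 0;0 0 0 -4.4 25 0 0")

```text
time_s: 11.43
tool_pos: [0.6166, -0.0147, 0.0174]
tcp_rot: [0.001, 0.996, 0.087, 0.0]
force: [1.1, -5.7, 0.4]
finger_gap: 0.0008
```

```bash
python3 chk.py w8
```

```text
tcp lane [-2.7  0.4] force lane x,y,z -5.8 -0.1 0.4
lump 4880 [ 11. -25.  16.] [51. 11. 52.] ((33.999977111816406, -8.717639923095703), (46.45859146118164, 39.44047546386719), 16.68389129638672)
```

Call:
carry_out(increments="0 0 0 -0.9 5 0 0;0 0 0 -1.7 10 0 0;0 0 0 -2.6 15 0 0;0 0 0 -3.5 20 0 0;0 0 0 -4.4 25 0 0")

```text
time_s: 11.9
tool_pos: [0.6117, 0.0116, 0.0174]
tcp_rot: [-0.0, 0.996, 0.087, -0.0]
force: [1.0, -2.7, 0.2]
finger_gap: 0.0007
```

Call:
carry_out(increments="0 0 0 -0.9 5 0 0;0 0 0 -1.7 10 0 0;0 0 0 -2.6 15 0 0;0 0 0 -3.5 20 0 0;0 0 0 -4.4 25 0 0")

```text
time_s: 12.32
tool_pos: [0.607, 0.037, 0.0173]
tcp_rot: [-0.0, 0.996, 0.086, -0.0]
force: [0.8, -1.9, 0.4]
finger_gap: 0.0003
```

```bash
python3 chk.py w9
```

```text
tcp lane [49.9  0.8] force lane x,y,z -2.0 -0.5 0.4
lump 5214 [ 64. -27.  16.] [104.  11.  52.] ((87.02491760253906, -8.358619689941406), (47.30666732788086, 41.25041580200195), 17.36142921447754)
```

View pics/w9.png

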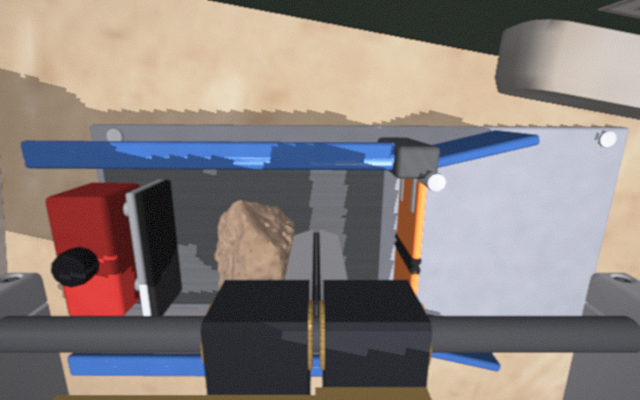

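Call:
carry_out(increments="0 0 0 -0.7 4 0 0;0 0 0 -1.4 8 0 0;0 0 0 -2.1 12 0 0;0 0 0 -2.6 15 0 0;0 0 0 -3 17 0 0")

```text
time_s: 12.78
tool_pos: [0.6043, 0.0535, 0.0175]
tcp_rot: [-0.0, 0.996, 0.087, -0.0]
force: [0.6, -0.3, 0.1]
finger_gap: 0.0005
```

Call:
carry_out(increments="0 0 0 -0.2 1 0 0;0 0 0 -0.4 2 0 0;0 0 0 -0.5 3 0 0;0 0 0 -0.5 3 0 0;0 0 0 -0.5 3 0 0")

```text
time_s: 13.2
tool_pos: [0.6039, 0.0561, 0.0174]
tcp_rot: [-0.0, 0.996, 0.086, -0.0]
force: [-0.6, -0.4, -0.6]
finger_gap: 0.0002
```

Call:
carry_out(increments="0 0 0 -0.2 1 0 0;0 0 0 -0.4 2 0 0;0 0 0 -0.5 3 0 0;0 0 0 -0.7 4 0 0;0 0 0 -0.7 4 0 0")

```text
time_s: 13.62
tool_pos: [0.6033, 0.0602, 0.0175]
tcp_rot: [-0.0, 0.996, 0.087, -0.0]
force: [0.7, -0.6, -0.2]
finger_gap: 0.0001
```

```bash
python3 chk.py w10
```

```text
tcp lane [73.4  0.5] force lane x,y,z -0.7 -0.5 -0.2
lump 5219 [ 88. -27.  15.] [127.  11.  52.] ((108.85094451904297, -2.031421661376953), (49.788211822509766, 41.850975036621094), 73.29928588867188)
```

Call:
carry_out(increments="0 0 0 -0.2 1 0 0;0 0 0 -0.4 2 0 0;0 0 0 -0.4 2.5 0 0;0 0 0 -0.4 2.5 0 0;0 0 0 -0.4 2.5 0 0")

```text
time_s: 14.08
tool_pos: [0.6028, 0.0626, 0.0174]
tcp_rot: [-0.0, 0.996, 0.087, -0.0]
force: [0.3, -0.9, 0.2]
finger_gap: 0.0004
```

Call:
carry_out(increments="0 0 0 -0.1 0.5 0 0;0 0 0 -0.2 1 0 0;0 0 0 -0.3 1.5 0 0;0 0 0 -0.3 1.5 0 0;0 0 0 -0.3 1.5 0 0")

```text
time_s: 14.5
tool_pos: [0.6027, 0.0638, 0.0175]
tcp_rot: [0.0, 0.996, 0.087, 0.0]
force: [0.9, -2.4, 0.5]
finger_gap: 0.0003
```

Force is starting to build; continue in small steps.

Call:
carry_out(increments="0 0 0 -0.1 0.5 0 0;0 0 0 -0.2 1 0 0;0 0 0 -0.2 1 0 0;0 0 0 -0.2 1 0 0;0 0 0 -0.2 1 0 0")

```text
time_s: 14.92
tool_pos: [0.6027, 0.0646, 0.0176]
tcp_rot: [0.0, 0.996, 0.087, 0.0]
force: [1.5, -5.3, -0.1]
finger_gap: 0.0006
```

Call:
carry_out(increments="0 0 0 -0.1 0.5 0 0;0 0 0 -0.1 0.5 0 0;0 0 0 -0.1 0.5 0 0;0 0 0 -0.1 0.5 0 0;0 0 0 -0.1 0.5 0 0")

```text
time_s: 15.33
tool_pos: [0.6026, 0.065, 0.0176]
tcp_rot: [0.0, 0.996, 0.087, 0.0]
force: [1.5, -5.7, -0.4]
finger_gap: 0.0005
```

Call:
carry_out(increments="0 0 0 -0.1 0.5 0 0;0 0 0 -0.1 0.8 0 0;0 0 0 -0.1 0.8 0 0;0 0 0 -0.1 0.8 0 0;0 0 0 -0.1 0.8 0 0")

```text
time_s: 15.75
tool_pos: [0.6026, 0.0654, 0.0176]
tcp_rot: [0.001, 0.996, 0.087, 0.0]
force: [1.3, -6.0, -0.6]
finger_gap: 0.0002
```

Call:
carry_out(increments="0 0 0 0 0 0 0;0 0 0 0 0 0 0;0 0 0 0 0 0 0;0 0 0 0 0 0 0;0 0 0 0 0 0 0")

```text
time_s: 16.17
tool_pos: [0.6026, 0.0654, 0.0176]
tcp_rot: [0.001, 0.996, 0.087, 0.0]
force: [1.7, -6.9, -0.0]
finger_gap: 0.0005
```

```bash
python3 chk.py w11
```

```text
tcp lane [78.6  0.2] force lane x,y,z -7.1 -0.5 -0.0
lump 5230 [ 93. -28.  15.] [134.  12.  52.] ((117.62933349609375, -7.6969757080078125), (51.04603576660156, 41.27044677734375), 19.85641860961914)
```

Call:
carry_out(increments="0 0 0 -0.1 0.5 0 0;0 0 0 -0.1 0.5 0 0;0 0 0 -0.1 0.5 0 0;0 0 0 -0.1 0.5 0 0;0 0 0 -0.1 0.5 0 0")

```text
time_s: 16.63
tool_pos: [0.6026, 0.0656, 0.0176]
tcp_rot: [0.001, 0.996, 0.087, 0.0]
force: [1.7, -6.4, -1.2]
finger_gap: 0.0006
```

Call:
carry_out(increments="0 0 0 0 0 0 0;0 0 0 0 0 0 0;0 0 0 0 0 0 0;0 0 0 0 0 0 0;0 0 0 0 0 0 0")

```text
time_s: 17.05
tool_pos: [0.6026, 0.0656, 0.0176]
tcp_rot: [0.001, 0.996, 0.087, 0.0]
force: [1.6, -7.1, -0.5]
finger_gap: 0.0002
```

Call:
carry_out(increments="0 0 0 0.2 -1 0 0;0 0 0 0.4 -2 0 0;0 0 0 0.7 -4 0 0;0 0 0 1.2 -7 0 0;0 0 0 1.4 -8 0 0")

```text
time_s: 17.47
tool_pos: [0.6031, 0.0594, 0.0174]
tcp_rot: [-0.001, 0.996, 0.086, -0.0]
force: [0.3, -0.3, 0.0]
finger_gap: 0.0002
```

Call:
carry_out(increments="0 0 0 0 0 10 0;0 0 0 0 0 30 0;0 0 0 0 0 60 0;0 0 0 0 0 90 0;0 0 0 0 0 120 0")

```text
time_s: 17.88
tool_pos: [0.603, 0.0593, 0.1394]
tcp_rot: [-0.0, 0.996, 0.087, -0.0]
force: [0.2, -0.2, -0.1]
finger_gap: 0.0004
```

Call:
carry_out(increments="0 0 0 -20 -10 20 0;0 0 0 -40 -20 40 0;0 0 0 -60 -30 40 0;0 0 0 -80 -40 40 0;0 0 0 -80 -40 40 0")

```text
time_s: 18.3
tool_pos: [0.5196, 0.0182, 0.1789]
tcp_rot: [0.0, 0.996, 0.086, -0.001]
force: [-0.9, 0.3, -0.5]
finger_gap: 0.0004
```

Run:
```python
from h import *
d,P,s=wrist();sc=grab('scene');tp=grab('top')
print(s['tool_pos'].round(3),s['force'].round(1))
L=np.dstack([lane(P.reshape(-1,3)).reshape(400,640,2)*1000,P[...,2]*1000])
hsv=cv2.cvtColor(d['frame'],cv2.COLOR_RGB2HSV)
m=(hsv[...,0]>5)&(hsv[...,0]<18)&(hsv[...,1]>170)&(hsv[...,2]>110)&(abs(L[...,0])<60)&(abs(L[...,1])<50)
print('gate lane',m.sum(),np.percentile(L[m],[2,50,98],axis=0).round(1))
m=(L[...,0]>65)&(L[...,0]<127)&(abs(L[...,1])<40)&(L[...,2]>14)&(L[...,2]<60);q=L[m]
print('lump',len(q),np.percentile(q,[1,99],axis=0).round(1))
for nm,bx in dict(vial=(.37,.46,0,.1),bone=(.58,.69,-.5,-.385)).items():
    for n,I in(('top',tp),('scene',sc)):
        print(nm,n,np.round(lump(pts(np.load(n+'0.npz')),bx)[1][0],1),np.round(lump(pts(I),bx)[1][0],1))
c=sc['frame'][100:230,170:370][:,:,::-1]
cv2.imwrite('pics/end.png',np.hstack([cv2.resize(c,(400,260)),cv2.resize(d['frame'][:,:,::-1],(400,260))]))
```

```text
[0.52  0.018 0.179] [-0.9  0.3 -0.5]
gate lane 278 [[  1.2 -38.4  40. ]
 [  2.8  -5.9  46. ]
 [  4.2  37.7  47.7]]
lump 2333 [[ 90.5 -25.6  17.6]
 [126.6  28.6  52.3]]
vial top [411.9  49. ] [412.  49.]
vial scene [411.   47.7] [412.   48.6]
bone top [ 633.7 -442. ] [ 633.8 -442.2]
bone scene [ 629.3 -444.9] [ 629.3 -445.3]
```

View pics/end.png

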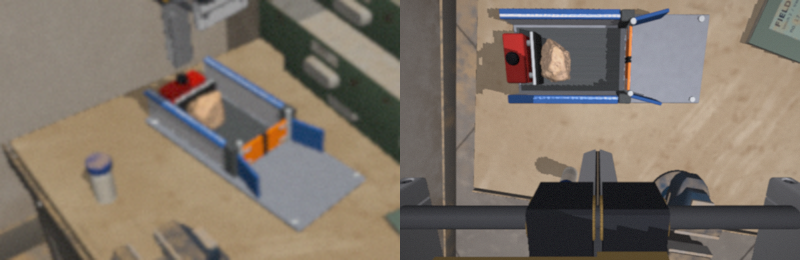

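```bash
python3 -c "
from plant import arm;print(arm.job_done())"
```

```text
the job is handed in; nothing more can be done
None
```

I gripped the lump by its narrow side and released it on the apron, with its middle about 89 mm before the gate line and about 2 mm off centre. I then slid it with shut fingers through the gate onto the pad and held it at about 7 N for over half a second. After that I backed off, lifted the fingers straight out and handed in the job. The robot clock read about 18 s.

Last checks before handing in:
- **Gate:** both leaves are shut, with all orange points within 4 mm of the gate line.
- **Lump:** it sits at the pad, 90 to 127 mm past the gate line, and the pad face is at about 129 mm. The pictures show it against the pad. The mask was cut off at 127 mm, so contact was judged by eye and not measured.
- **Vial and toe bone:** both are unmoved, within the 1 mm measuring noise.
- **Forces:** every reading I took was at most about 7 N, slightly under the suggested 8 N. The tool is clear and touching nothing.

No check failed or disagreed.

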